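# Clamp a stretcher bar to the set force

### The job

A short wooden stretcher bar lies in the channel of the bench clamp but is not yet home. Push it along the channel until its end is fully home against the stop, then turn the clamp's knob clockwise (seen from above) until the sprung indicator tab pops out of the side of the barrel, and stop there: another eighth of a turn would crush the wood. Leave the bar clamped like that and do not disturb the jar, the dropper bottle and the tub nearby.

Things in the scene. Friction and masses are not known exactly. Their poses are not given: they have to be found in the camera images.
- clamp: Grey bench clamp, bolted down. Origin on the table under the screw's vertical axis; z up. Open-topped channel along its y axis, 40 mm wide, cheeks up to 40 mm, floor 30 mm above the table, from the stop's face (y = -50 mm) to its open end (y = +100 mm). Base plate 12 mm thick, y to +-90 mm. Column at x = -77 to -47 mm bears the arm (top at 140 mm); a dark barrel, 36 mm across, hangs under the arm.
- bar: Plain wooden bar, 160 mm long (y), 36 mm wide (x), 18 mm thick (z), about 70 g, loose in the channel, its y axis along the clamp's y. Origin at its centre. Its +y end sticks out of the channel's open end. Home: its -y end touches the stop, its centre at y = +30 mm, z = 39 mm in the clamp's frame; it starts 20 to 50 mm short of that, its -y end just reaching under the foot.
- knob_grip (a point): Centre of the black round fluted knob, 44 mm across, 28 mm high, on the screw's vertical axis, 179 mm above the table, 25 mm clear of the arm's top. It turns without rising; clockwise from above tightens, 16 mm per turn. It stays where left; turning takes 0.14 N m free, about 0.25 under load. The tab pops out after 0.3 to 0.65 turn from the start.
- foot: Round steel pressure foot, 28 mm across, under the barrel, pressed down by a spring inside the barrel (7.5 N per mm). Origin at the centre of its underside. It starts 2 to 5.5 mm above the bar's top and bears on the bar when the knob is turned; 46 N on the bar would crush it.
- tab (a joint): How far the indicator tab stands out of the barrel, in m: 0 hidden, 0.020 popped out. It jumps out by itself when the foot presses with about 27 to 30 N, and then stays out.
- tab_end (a point): Outer end of the indicator tab, an aluminium strip 18 mm wide and 8 mm thick on the barrel's side facing the clamp's +x, below the arm. Flush with the barrel (18 mm from the screw's axis) at first, 38 mm from the axis when popped out.
- jar_mid (a point): Centre of a lidded clear paint jar, 72 mm across, 85 mm high, loose bystander.
- dropper_mid (a point): Centre of a white dropper bottle, 38 mm across, 100 mm high, loose bystander.
- tub_mid (a point): Centre of an open yellow tub, 90 mm across, 60 mm high, loose bystander.
There are look-alikes about, which are no part of the job. There is more than one size of the clamp; the job needs the larger. Of the things shaped like the bar, the wooden one is meant.

How it is judged:
On the way, in this order (a step that is already met when the one before it is completed fails the run):
1. the bar is home against the stop, before the foot bears on it (y of bar in the frame of clamp below 0.033 m and angle between bar's own z axis and vertical below 0.06 rad and z of bar in the frame of clamp below 0.042 m and x of bar in the frame of clamp between -0.004 and 0.004 m and contact force between foot and bar below 2 N), for 0.2 s.
2. the indicator tab has popped out, with the bar home under the foot (y of bar in the frame of clamp below 0.033 m and angle between bar's own z axis and vertical below 0.06 rad and z of bar in the frame of clamp below 0.042 m and x of bar in the frame of clamp between -0.004 and 0.004 m and value of joint tab above 0.014 m and contact force between foot and bar above 22 N), for 0.2 s.
At the end, for the whole second after the job is handed in: The bar lies flat in the channel with its end within 3 mm of the stop, the tab stands at least 14 mm out of the barrel, and the foot presses the bar with 22 to 46 N (all of step 2 and contact force between foot and bar below 46 N and linear speed of bar below 0.01 m/s); the robot touches nothing.
It fails at once if the bar is crushed: the foot presses it with more than 46 N (contact force between foot and bar above 46 N).
It fails at once if the jar is knocked (moved more than 20 mm) (distance of jar_mid from where it was at the start of the episode above 0.02 m).
It fails at once if the dropper is knocked (moved more than 20 mm) (distance of dropper_mid from where it was at the start of the episode above 0.02 m).
It fails at once if the tub is knocked (moved more than 20 mm) (distance of tub_mid from where it was at the start of the episode above 0.02 m).
It also fails if it takes over 54 s, if anything falls off the work surface, if the arm or the gripper's body presses on something with over 40 N, if the wrist force passes 120 N, or if a joint passes its speed limit or range.

### The arm

A 6-joint arm with a two-finger parallel gripper is mounted at the origin on the work surface. World frame = base frame: x ahead of the robot, y to its left, z up, the work surface at z = 0. Lengths are in m, angles in rad, forces in N, time in s.
With the tool pointing down it reaches from about 0.25 to 0.725 m from the base axis. Payload 4 kg.
Tool frame: the origin (TCP) lies midway between the tips of the shut fingers; the grasp point (between the pads) lies 19 mm behind it (bot.grip_point_offset is the distance from the TCP to the grasp point, in m); z points along the fingers, y is the line along which they close (so a half turn about z gives the same grasp; the last joint's range is limited). The gripper opens to 85 mm and grips with 20 to 120 N. Pads are 22 mm wide; open, the fingers measure 114 mm over their backs; the gripper's body (76 mm by 85 mm) begins 54 mm behind the grasp point. The pads swing forward as they close: fully open they stand 13 mm farther back than shut.
Start: joints at [-1.317, 0.241, 0.005, 1.335, 0, 1.571], TCP at [0.126, -0.484, 0.231] pointing down, gripper open.
Joint ranges: [-2.72, 2.72], [-1.05, 1.87], [-1.09, 1.28], [-1.99, 2.15], [-1.42, 1.44], [-3.14, 3.14]. Speed limits (rad/s): [2.79, 2.79, 3.14, 3.14, 3.14, 3.14].

### API

Orientations are given as a unit quaternion [x, y, z, w].
In Python, from workcell import bot gives the robot as it stands.
- The arm moves only by the tool step_arm, never from a script. Its argument "targets" is text: rows parted by semicolons, each of 7 numbers parted by spaces: the opening, from -1 (shut) to 1 (fully open), so that 0 is half open, then the shift along the world's x, y, z normalised to -1 to 1, where 1 is 0.5 m, then the turn, a rotation vector about the world's x, y, z normalised to -1 to 1, where 1 is pi/4 rad. In form: gripper x y z wx wy wz; .... A call has 1 to 10 rows; each row is the pose to reach, as a shift and turn from the pose commanded when the call began; what a row does not reach only later rows make up. A row lasts 1/12 s, in which the tool goes at most 41.7 mm and 7.16 degrees, less where a joint would pass 70% of its speed; a pose out of reach is approached as far as the arm can. A call with a number of a shift or a turn outside -1 to 1 is refused whole. A call with a gripper value outside its range is refused whole. The fingers move at their own pace and stop on an object; the grip force is fixed at half the most. Time passes only in rows, so rows that repeat a pose let the fingers close. It gives the time, the measured TCP pose, the force, the opening and the grip force at its end, in the units of the state.
- bot.get_obs(): the state, without advancing time (a new reading comes with each control period).
- bot.camera(name): name is "side" or "top"; returns the picture (384x512x3 uint8, red, green, blue); there is no depth.
- bot.camera_info(name): a dict with "vertical_fov" (degrees; the focal length in pixels is half the picture's height over the tangent of half this angle, whatever the lens; pixels are square), "cx", "cy" (the principal point, pixels), "pose" (4x4, takes a point from camera to world coordinates). Camera axes: x right, y up, looking along -z (the intrinsics and any distortion apply to the point x, -y, -z); pixel columns grow to the right and rows downward; lengths in m; the calibration is good to about 2 mm. A picture is of the moment at which its call begins. camera_info takes no time and is no camera call.
- bot.job_done(): hands the job in; it is judged then, once.
The state is a dict: "clock": time; "joint_pos": joint angles; "joint_vel": joint speeds; "tau": joint torques, N m; "eef_pos": TCP position; "tool_rot": TCP orientation; "ft_force": force on the tool from outside, world axes, zero at the start; "ft_torque": the same for the moment, N m; "grip_width": finger opening in m; "grasp_force": force on a finger pad.
Only numpy, scipy, OpenCV 4.12 (cv2) and the standard library are available. Lean on these libraries where they do the work, as an engineer would, in place of code of your own. Each camera call takes 0.05 s, during which the arm holds its last target. There are 200 camera calls.

## Working session

There is one attempt and no reset: what is moved stays moved. The work goes in short steps, Python scripts to look and compute and a tool call to move; the robot and the scene stay as the last step left them, time stands still between calls to the robot, and variables do not carry over. Pictures are saved under pics/ and viewed, at most 10 in all, crops included, and the job is handed in when it is done.

Besides the shell and the picture viewer there is one more tool, called after "Request:" by a JSON object that holds its "name" and its "arguments". step_arm: Moves the arm, as the interface text tells. Scaled input: -1 to 1 covers 0.5 m each way for a shift and pi/4 rad each way for a turn. Its arguments: {"type":"object","properties":{"targets":{"type":"string"}},"required":["targets"]}

```bash
mkdir -p pics; cat > h.py <<'E'
import numpy as np, cv2
from workcell import bot
def save(name,fn):
    im=bot.camera(name); cv2.imwrite(fn,im[:,:,::-1]); return im
def K(name):
    i=bot.camera_info(name); f=192/np.tan(np.radians(i["vertical_fov"])/2); return f,i["cx"],i["cy"],np.array(i["pose"]),i
def ray(name,u,v):
    f,cx,cy,P,_=K(name); d=P[:3,:3]@np.array([(u-cx)/f,-(v-cy)/f,-1]); return P[:3,3],d
def onz(name,u,v,z):
    o,d=ray(name,u,v); return o+d*(z-o[2])/d[2]
def proj(name,p):
    f,cx,cy,P,_=K(name); q=P[:3,:3].T@(np.array(p)-P[:3,3]); return cx+f*q[0]/-q[2], cy-f*q[1]/-q[2]
E
python3 - <<'E'
from h import *
a=save("top","pics/t0.png"); b=save("side","pics/s0.png")
for n in("top","side"): print(K(n))
o=bot.get_obs(); print(o["clock"],o["eef_pos"],o["tool_rot"])
E
```

```text
(np.float64(366.521371848972), 254.63680636581293, 192.3387658629047, array([[ 0.0113924 ,  0.99858492, -0.05194593,  0.54432291],
       [-0.99962142,  0.01007232, -0.02560402, -0.11867025],
       [-0.02504457,  0.05221796,  0.99832162,  1.02803549],
       [ 0.        ,  0.        ,  0.        ,  1.        ]]), {'vertical_fov': 55.29504549447783, 'cx': 254.63680636581293, 'cy': 192.3387658629047, 'pose': array([[ 0.0113924 ,  0.99858492, -0.05194593,  0.54432291],
       [-0.99962142,  0.01007232, -0.02560402, -0.11867025],
       [-0.02504457,  0.05221796,  0.99832162,  1.02803549],
       [ 0.        ,  0.        ,  0.        ,  1.        ]])})
(np.float64(450.3042949543814), 260.1774108660627, 187.15952829732623, array([[-0.9279624 ,  0.2304962 , -0.29284345,  0.26682637],
       [-0.37244752, -0.60097083,  0.70718944,  0.6449239 ],
       [-0.01298589,  0.76531403,  0.64352607,  0.81925262],
       [ 0.        ,  0.        ,  0.        ,  1.        ]]), {'vertical_fov': 46.18469988199912, 'cx': 260.1774108660627, 'cy': 187.15952829732623, 'pose': array([[-0.9279624 ,  0.2304962 , -0.29284345,  0.26682637],
       [-0.37244752, -0.60097083,  0.70718944,  0.6449239 ],
       [-0.01298589,  0.76531403,  0.64352607,  0.81925262],
       [ 0.        ,  0.        ,  0.        ,  1.        ]])})
0.1 [ 0.1254001  -0.48343939  0.23051208] [ 9.91957601e-01  1.26567174e-01 -1.05119724e-04 -9.25677690e-04]
```

View pics/t0.png

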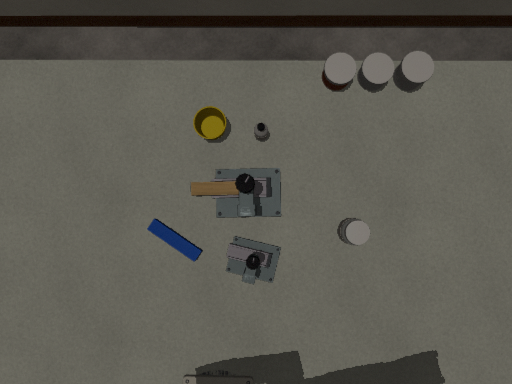

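View pics/s0.png

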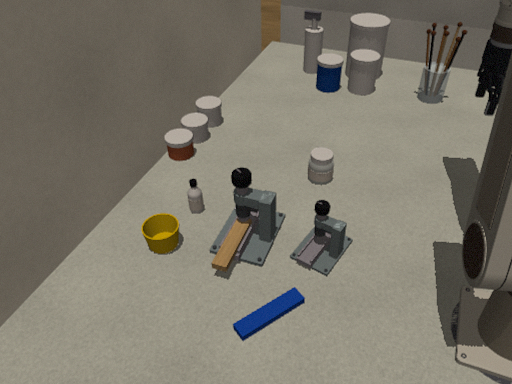

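The larger clamp is at top (248,192) and side (250,220), with the wooden bar in it, its free end at top (192,188). Look-alikes are the small clamp with a grey bar at top (253,260) and the loose blue bar at (175,240). The larger clamp with the wooden bar fits the description. I'll confirm that in a crop and measure.

```bash
python3 - <<'E'
from h import *
a=cv2.imread("pics/t0.png"); b=cv2.imread("pics/s0.png")
c=np.hstack([cv2.resize(a[150:230,180:290],None,fx=3.6,fy=5*.72,interpolation=cv2.INTER_CUBIC),cv2.resize(b[160:280,200:300],(240*1,288),interpolation=cv2.INTER_CUBIC)])
c=cv2.convertScaleAbs(c,alpha=1.5); cv2.imwrite("pics/c0.png",c); print(c.shape)
def blobs(im,m,box):
    x0,y0,x1,y1=box; k=np.zeros(m.shape,np.uint8); k[y0:y1,x0:x1]=m[y0:y1,x0:x1]*255
    cs,_=cv2.findContours(k,cv2.RETR_EXTERNAL,cv2.CHAIN_APPROX_NONE); return max(cs,key=cv2.contourArea)
for n,im,kb,wb in(("top",a,(225,165,265,205),(180,170,245,205)),("side",b,(225,160,260,195),(205,205,260,275))):
    hsv=cv2.cvtColor(im,cv2.COLOR_BGR2HSV)
    k=blobs(im,im.max(2)<38,kb); ((u,v),r)=cv2.minEnclosingCircle(k); print(n,"knob",u,v,r,cv2.boundingRect(k))
    w=blobs(im,(hsv[...,0]>8)&(hsv[...,0]<25)&(hsv[...,1]>90),wb); R=cv2.minAreaRect(w); print("bar",R,cv2.boxPoints(R).round(1).tolist())
    if n=="top":
        print("knob@.193",onz(n,u,v,.193)); print([onz(n,*p,.048).round(4).tolist() for p in cv2.boxPoints(R)])
    o,d=ray(n,u,v)
    if n=="top": o1,d1=o,d
    else:
        A=np.stack([d1,-d],1); s=np.linalg.lstsq(A,o-o1,rcond=None)[0]; print("tri",o1+d1*s[0],o+d*s[1])
# bystanders
for nm,u,v,z in(("tub",211,123,.06),("drop",261,127,.1),("jar",358,233,.085),("smallknob",253,261,.13),("plateTL",217,171,.012),("plateTR",279,171,.012),("plateBR",281,216,.012),("plateBL",217,216,.012)): print(nm,onz("top",u,v,z).round(3))
E
```

```text
(288, 636, 3)
top knob 245.52438354492188 184.33901977539062 11.441142082214355 (235, 173, 22, 21)
bar ((214.40347290039062, 187.8314971923828), (13.574246406555176, 47.11526107788086), 88.49256896972656) [[190.6999969482422, 181.6999969482422], [237.8000030517578, 180.39999389648438], [238.10000610351562, 194.0], [191.0, 195.1999969482422]]
knob@.193 [ 0.60587469 -0.07620759  0.193     ]
[[0.6224, 0.0792, 0.048], [0.6269, -0.0479, 0.048], [0.5904, -0.0493, 0.048], [0.5858, 0.0775, 0.048]]
side knob 240.93820190429688 177.69100952148438 10.596280097961426 (232, 168, 19, 21)
bar ((231.45753479003906, 242.97642517089844), (17.28888702392578, 59.92833709716797), 29.05460548400879) [[209.3000030517578, 265.0], [238.5, 212.60000610351562], [253.60000610351562, 221.0], [224.5, 273.3999938964844]]
tri [ 0.60692129 -0.07548557  0.17880138] [ 0.61124855 -0.07377341  0.17920742]
tub [0.78  0.025 0.06 ]
drop [ 0.76  -0.109  0.1  ]
jar [ 0.492 -0.359  0.085]
smallknob [ 0.424 -0.094  0.13 ]
plateTL [0.656 0.013 0.012]
plateTR [ 0.657 -0.16   0.012]
plateBR [ 0.532 -0.166  0.012]
plateBL [0.53  0.011 0.012]
```

View pics/c0.png

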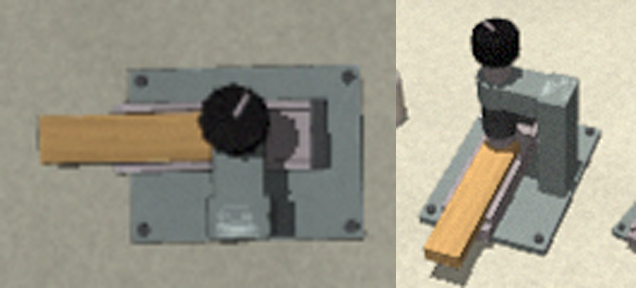

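The crop confirms the larger clamp, with the wooden bar under its foot. The knob triangulates to about (0.608,-0.075,0.179), which matches the stated height. The bar's free end is at about (0.604,0.078), 43 mm short of home. I'll shut the fingers and move out beyond that end.

Request:
{"name": "step_arm", "arguments": {"targets": "-1 0.48 0.62 0.04 0 0 -0.3;-1 0.48 0.62 0.04 0 0 -0.3;-1 0.48 0.62 0.04 0 0 -0.3;-1 0.48 0.62 0.04 0 0 -0.3;-1 0.48 0.62 0.04 0 0 -0.3;-1 0.48 0.62 0.04 0 0 -0.3;-1 0.48 0.62 0.04 0 0 -0.3;-1 0.48 0.62 0.04 0 0 -0.3;-1 0.48 0.62 0.04 0 0 -0.3;-1 0.48 0.62 0.04 0 0 -0.3"}}

```text
clock: 0.93
eef_pos: [0.3672, -0.1708, 0.2514]
tool_rot: [1.0, 0.011, 0.0, -0.001]
ft_force: [1.3, -0.9, -0.2]
grip_width: 0.0
grasp_force: 0.0
```

Request:
{"name": "step_arm", "arguments": {"targets": "-1 0.48 0.6 0 0 0 0;-1 0.48 0.6 0 0 0 0;-1 0.48 0.6 0 0 0 0;-1 0.48 0.6 0 0 0 0;-1 0.48 0.6 0 0 0 0;-1 0.48 0.6 0 0 0 0;-1 0.48 0.6 0 0 0 0;-1 0.48 0.6 0 0 0 0;-1 0.48 0.6 0 0 0 0;-1 0.48 0.6 0 0 0 0"}}

```text
clock: 1.77
eef_pos: [0.6012, 0.0553, 0.2499]
tool_rot: [0.999, 0.039, -0.002, -0.014]
ft_force: [-0.3, 0.4, -0.0]
grip_width: -0.0002
grasp_force: 0.0
```

```bash
python3 - <<'E'
from h import *
o=bot.get_obs()
for k in("clock","eef_pos","tool_rot","joint_pos","ft_force","ft_torque"):print(k,np.round(o[k],3))
# clamp yaw from plate edges
a=cv2.imread("pics/t0.png"); 
E
```

```text
clock 1.767
eef_pos [0.601 0.055 0.25 ]
tool_rot [ 0.999  0.039 -0.002 -0.014]
joint_pos [0.078 0.449 0.351 1.475 0.028 3.141]
ft_force [-0.273  0.435 -0.026]
ft_torque [-0.006 -0.02  -0.007]
```

Request:
{"name": "step_arm", "arguments": {"targets": "-1 0 0 0 0 0 1;-1 0 0 0 0 0 1;-1 0 0 0 0 0 1;-1 0 0 0 0 0 1;-1 0 0 0 0 0 1;-1 0 0 0 0 0 1;-1 0 0 0 0 0 1;-1 0 0 0 0 0 1"}}

```text
clock: 2.43
eef_pos: [0.5997, 0.0541, 0.2505]
tool_rot: [0.908, 0.418, -0.007, -0.013]
ft_force: [-0.7, -1.0, 0.3]
grip_width: 0.0001
grasp_force: 0.0
```

Request:
{"name": "step_arm", "arguments": {"targets": "-1 0 0 0 0 0 1;-1 0 0 0 0 0 1;-1 0 0 0 0 0 1;-1 0 0 0 0 0 1;-1 0 0 0 0 0 1;-1 0 0 0 0 0 1;-1 0 0 0 0 0 1;-1 0 0 0 0 0 1"}}

```text
clock: 3.1
eef_pos: [0.5997, 0.0541, 0.2509]
tool_rot: [0.68, 0.733, -0.011, -0.009]
ft_force: [1.0, -0.6, 0.2]
grip_width: -0.0
grasp_force: 0.0
```

Request:
{"name": "step_arm", "arguments": {"targets": "-1 0 0 0 0 0 1;-1 0 0 0 0 0 1;-1 0 0 0 0 0 1;-1 0 0 0 0 0 1;-1 0 0 0 0 0 1;-1 0 0 0 0 0 1;-1 0 0 0 0 0 1;-1 0 0 0 0 0 1"}}

```text
clock: 3.77
eef_pos: [0.5998, 0.0541, 0.2511]
tool_rot: [0.348, 0.938, -0.013, -0.005]
ft_force: [-1.0, -0.5, -0.3]
grip_width: 0.0001
grasp_force: 0.0
```

Request:
{"name": "step_arm", "arguments": {"targets": "-1 0 0 0 0 0 1;-1 0 0 0 0 0 1;-1 0 0 0 0 0 1;-1 0 0 0 0 0 1;-1 0 0 0 0 0 1;-1 0 0 0 0 0 1;-1 0 0 0 0 0 1;-1 0 0 0 0 0 1"}}

```text
clock: 4.43
eef_pos: [0.5998, 0.054, 0.2512]
tool_rot: [-0.037, 0.999, -0.014, 0.001]
ft_force: [0.1, -1.3, 0.9]
grip_width: -0.0001
grasp_force: 0.0
```

```bash
cat > st.py <<'E'
from h import *
from scipy.spatial.transform import Rotation as R
o=bot.get_obs()
print("clk",round(float(o["clock"]),2)); M=R.from_quat(o["tool_rot"]).as_matrix()
for k in("eef_pos","joint_pos","ft_force","ft_torque"):print(k,np.round(o[k],4))
print("yaw x",np.degrees(np.arctan2(M[1,0],M[0,0])),"z",M[:,2].round(4),"w",o["grip_width"],o["grasp_force"])
E
python3 st.py
```

```text
clk 4.43
eef_pos [0.5998 0.054  0.2512]
joint_pos [ 0.1038  0.4442  0.3466  1.4735 -0.0277  0.029 ]
ft_force [ 0.0976 -1.2791  0.9191]
ft_torque [ 0.0061  0.0156 -0.0395]
yaw x -175.7138489871456 z [ 0.0026 -0.0276 -0.9996] w -0.00013177285875536142 0.0
```

Request:
{"name": "step_arm", "arguments": {"targets": "-1 0.008 0.132 0 0.035 0 -0.06;-1 0.008 0.132 0 0.035 0 -0.06;-1 0.008 0.132 0 0.035 0 -0.06;-1 0.008 0.132 -0.4 0.035 0 -0.06;-1 0.008 0.132 -0.4 0.035 0 -0.06;-1 0.008 0.132 -0.425 0.035 0 -0.06;-1 0.008 0.132 -0.425 0.035 0 -0.06;-1 0.008 0.132 -0.425 0.035 0 -0.06;-1 0.008 0.132 -0.425 0.035 0 -0.06;-1 0.008 0.132 -0.425 0.035 0 -0.06"}}

```text
clock: 5.27
eef_pos: [0.6009, 0.1191, 0.0358]
tool_rot: [-0.014, 1.0, -0.001, -0.003]
ft_force: [0.8, -0.3, 0.1]
grip_width: -0.0001
grasp_force: 0.0
```

```bash
python3 st.py
```

```text
clk 5.27
eef_pos [0.6009 0.1191 0.0358]
joint_pos [ 1.9610e-01  6.0750e-01  3.5700e-02  1.0049e+00 -8.0000e-04  1.6830e-01]
ft_force [ 0.7927 -0.2936  0.1452]
ft_torque [-0.0265 -0.0186  0.0158]
yaw x -178.4034777772302 z [-0.0057 -0.002  -1.    ] w -8.932236746594771e-05 0.0
```

Request:
{"name": "step_arm", "arguments": {"targets": "-1 0.004 -0.03 0 0 0 0;-1 0.005 -0.045 0 0 0 0;-1 0.006 -0.055 0 0 0 0;-1 0.006 -0.065 0 0 0 0;-1 0.007 -0.075 0 0 0 0;-1 0.007 -0.085 0 0 0 0;-1 0.008 -0.095 0 0 0 0;-1 0.008 -0.105 0 0 0 0;-1 0.008 -0.115 0 0 0 0;-1 0.008 -0.115 0 0 0 0"}}

```text
clock: 6.1
eef_pos: [0.6091, 0.063, 0.0402]
tool_rot: [-0.015, 1.0, 0.001, 0.003]
ft_force: [0.6, 3.3, 6.7]
grip_width: -0.0002
grasp_force: 3.1
```

```bash
python3 - <<'E'
from h import *
import st
t=save("top","pics/t1.png"); s=save("side","pics/s1.png")
c=np.hstack([cv2.resize(t[140:230,170:290],(480,360)),cv2.resize(s[155:285,190:290],(277,360))])
cv2.imwrite("pics/c1.png",cv2.convertScaleAbs(c[:,:,::-1],alpha=1.5))
E
```

```text
clk 6.1
eef_pos [0.6091 0.063  0.0402]
joint_pos [0.1024 0.5944 0.0251 0.9962 0.0015 0.0725]
ft_force [0.5528 3.2628 6.6776]
ft_torque [0.6509 0.009  0.0023]
yaw x -178.28589015802106 z [ 0.0051  0.002  -1.    ] w -0.00017237927775736665 3.050144775171475
```

View pics/c1.png

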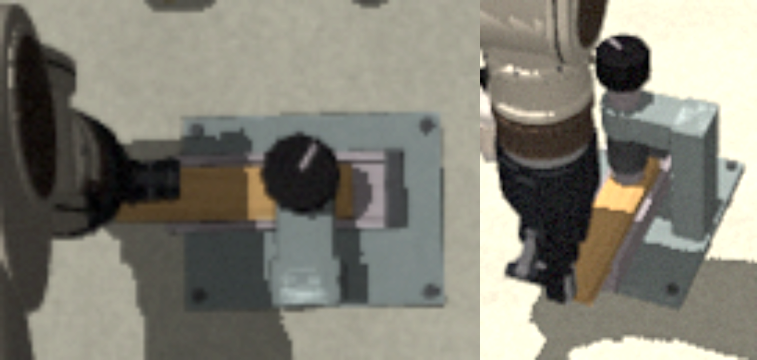

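```bash
python3 - <<'E'
from h import *
o=bot.get_obs();p=o["eef_pos"]
print("tip top/side",proj("top",p),proj("side",p))
t=cv2.imread("pics/t1.png");hsv=cv2.cvtColor(t,cv2.COLOR_BGR2HSV)
m=((hsv[...,0]>8)&(hsv[...,0]<25)&(hsv[...,1]>90)).astype(np.uint8); m[:, :170]=0;m[:,290:]=0;m[:170]=0;m[230:]=0
for v in range(178,202,2):
    u=np.where(m[v])[0]; print(v,(u.min(),u.max()) if len(u) else None)
for u in(258.5,199.5):print(onz("top",u,190,.048))
print("expected home end",proj("top",(.604,.035,.048)))
E
```

```text
tip top/side (np.float64(197.0614130636616), np.float64(186.8233031765712)) (np.float64(219.8138170179939), np.float64(261.6666698674562))
178 (np.int64(176), np.int64(183))
180 (np.int64(179), np.int64(183))
182 (np.int64(183), np.int64(257))
184 (np.int64(178), np.int64(257))
186 (np.int64(181), np.int64(257))
188 (np.int64(198), np.int64(257))
190 (np.int64(200), np.int64(257))
192 (np.int64(186), np.int64(257))
194 (np.int64(199), np.int64(257))
196 None
198 None
200 None
[ 0.60169445 -0.10381427  0.048     ]
[0.60011938 0.05486204 0.048     ]
expected home end (np.float64(206.8840044292781), np.float64(188.63235796937974))
```

```bash
python3 - <<'E'
import cv2
s=cv2.imread("pics/s1.png")[:,:,::-1]; s=cv2.imread("pics/s1.png")
c=s[205:285,180:260]; cv2.imwrite("pics/c2.png",cv2.convertScaleAbs(cv2.resize(c,(560,560),interpolation=cv2.INTER_CUBIC),alpha=1.8))
E
```

```text
(no output)
```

View pics/c2.png

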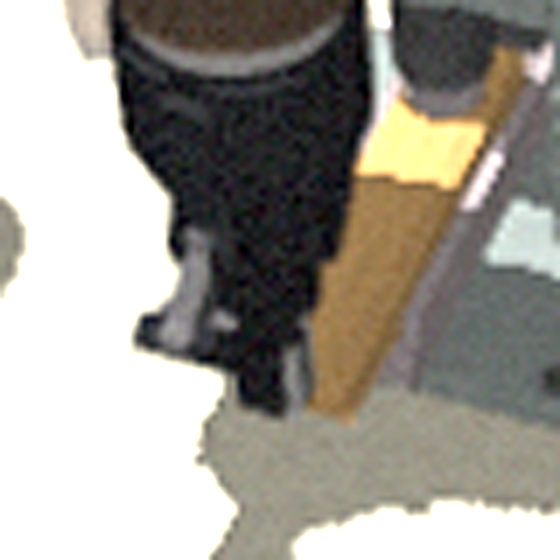

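The top view shows the bar following the fingers: its ends are at y≈+0.055 and -0.104, with about 20 mm to go. I'll relieve the vertical load a little and keep pushing.

Request:
{"name": "step_arm", "arguments": {"targets": "-1 0 0.006 0 0 0 0;-1 0 0.008 0 0 0 0;-1 0 0.002 0 0 0 0;-1 -0.002 -0.006 0 0 0 0;-1 -0.002 -0.012 0 0 0 0;-1 -0.002 -0.018 0 0 0 0;-1 -0.002 -0.022 0 0 0 0;-1 -0.002 -0.026 0 0 0 0;-1 -0.002 -0.026 0 0 0 0"}}

```text
clock: 6.95
eef_pos: [0.6086, 0.0509, 0.0407]
tool_rot: [-0.015, 1.0, 0.001, 0.003]
ft_force: [0.5, 5.3, 7.0]
grip_width: 0.0003
grasp_force: 4.1
```

```bash
python3 st.py
```

```text
clk 6.95
eef_pos [0.6086 0.0509 0.0407]
joint_pos [0.0823 0.5903 0.0188 0.993  0.0022 0.0515]
ft_force [0.5047 5.2863 7.0094]
ft_torque [ 0.9777  0.0195 -0.0018]
yaw x -178.23578027219776 z [ 0.0062  0.0027 -1.    ] w 0.0002873058834302297 4.137277316837071
```

Request:
{"name": "step_arm", "arguments": {"targets": "-1 0 0.01 0 0 0 0;-1 0 0.03 0 0 0 0;-1 0 0.03 0 0 0 0;-1 0 0.03 0 0 0 0"}}

```text
clock: 7.28
eef_pos: [0.6064, 0.0646, 0.0383]
tool_rot: [-0.015, 1.0, -0.0, 0.001]
ft_force: [0.6, 0.4, 0.5]
grip_width: 0.0001
grasp_force: 0.0
```

```bash
python3 - <<'E'
from h import *
import st
t=save("top","pics/t2.png"); s=save("side","pics/s2.png")
c=np.hstack([cv2.resize(t[170:210,180:280],(600,240),interpolation=cv2.INTER_CUBIC)])
d=cv2.resize(s[195:285,180:290],(440,360),interpolation=cv2.INTER_CUBIC); d=cv2.copyMakeBorder(d,0,0,0,160,cv2.BORDER_CONSTANT)
cv2.imwrite("pics/c3.png",cv2.convertScaleAbs(np.vstack([c,d])[:,:,::-1],alpha=1.8))
E
```

```text
clk 7.28
eef_pos [0.6064 0.0646 0.0383]
joint_pos [ 1.066e-01  5.951e-01  2.050e-02  9.953e-01 -9.000e-04  7.610e-02]
ft_force [0.555  0.4105 0.5307]
ft_torque [0.0062 0.0579 0.0134]
yaw x -178.251476145656 z [ 1.1e-03 -8.0e-04 -1.0e+00] w 8.223561690059994e-05 0.0
```

View pics/c3.png

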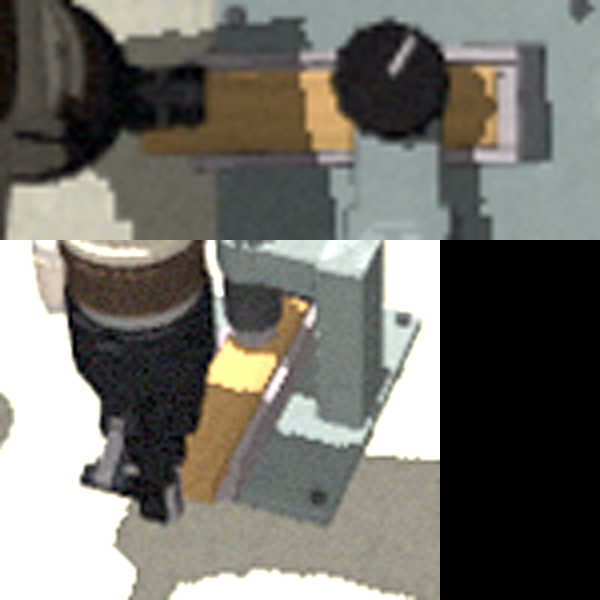

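The bar's -y end is now at about px 262.5 and the stop at about 266, so roughly 9 mm remains. I'll push gently onto the stop.

Request:
{"name": "step_arm", "arguments": {"targets": "-1 0.004 -0.02 0.004 0 0 0;-1 0.004 -0.028 0.004 0 0 0;-1 0.004 -0.032 0.004 0 0 0;-1 0.004 -0.036 0.004 0 0 0;-1 0.004 -0.04 0.004 0 0 0;-1 0.004 -0.044 0.004 0 0 0;-1 0.004 -0.044 0.004 0 0 0"}}

```text
clock: 7.97
eef_pos: [0.6087, 0.0455, 0.0409]
tool_rot: [-0.016, 1.0, 0.003, 0.001]
ft_force: [-1.4, 8.5, 0.4]
grip_width: 0.0001
grasp_force: 4.0
```

Request:
{"name": "step_arm", "arguments": {"targets": "-1 0 -0.004 0 0 0 0;-1 0 -0.006 0 0 0 0;-1 0 -0.006 0 0 0 0"}}

```text
clock: 8.22
eef_pos: [0.6086, 0.0452, 0.041]
tool_rot: [-0.017, 1.0, 0.005, 0.001]
ft_force: [-0.5, 14.7, 0.0]
grip_width: 0.0002
grasp_force: 6.8
```

Request:
{"name": "step_arm", "arguments": {"targets": "-1 0 -0.004 0 0 0 0;-1 0 -0.006 0 0 0 0;-1 0 -0.006 0 0 0 0"}}

```text
clock: 8.47
eef_pos: [0.6094, 0.0406, 0.0417]
tool_rot: [-0.016, 1.0, 0.004, 0.002]
ft_force: [0.2, 10.8, 3.4]
grip_width: 0.0
grasp_force: 5.6
```

Request:
{"name": "step_arm", "arguments": {"targets": "-1 0 -0.004 0 0 0 0;-1 0 -0.006 0 0 0 0;-1 0 -0.006 0 0 0 0"}}

```text
clock: 8.72
eef_pos: [0.6094, 0.0404, 0.0417]
tool_rot: [-0.017, 1.0, 0.007, 0.002]
ft_force: [-1.4, 17.4, 3.0]
grip_width: -0.0002
grasp_force: 9.0
```

Request:
{"name": "step_arm", "arguments": {"targets": "-1 0 -0.004 0 0 0 0;-1 0 -0.006 0 0 0 0;-1 0 -0.006 0 0 0 0"}}

```text
clock: 8.97
eef_pos: [0.6094, 0.0403, 0.0417]
tool_rot: [-0.018, 1.0, 0.009, 0.002]
ft_force: [-0.9, 23.5, 1.8]
grip_width: -0.0001
grasp_force: 12.4
```

```bash
python3 - <<'E'
from h import *
import st
t=save("top","pics/t3.png")
c=cv2.resize(t[170:210,180:280],(800,320),interpolation=cv2.INTER_CUBIC)
cv2.imwrite("pics/c4.png",cv2.convertScaleAbs(c[:,:,::-1],alpha=1.8))
hsv=cv2.cvtColor(t,cv2.COLOR_RGB2HSV)
m=((hsv[...,0]>8)&(hsv[...,0]<25)&(hsv[...,1]>90))
for v in(184,188,192): print(v,np.where(m[v,195:280])[0].max()+195, t[v,256:274].astype(int).sum(1).tolist())
print("home -y end",proj("top",(.608,-.125,.048)))
E
```

```text
clk 8.97
eef_pos [0.6094 0.0403 0.0417]
joint_pos [0.057  0.5905 0.0222 0.9979 0.0181 0.0205]
ft_force [-0.89   23.4874  1.7697]
ft_torque [ 5.0664  0.1958 -0.0513]
yaw x -177.90878507295753 z [ 0.0036  0.0184 -0.9998] w -0.00010582652707029073 12.370362032088451
184 266 [143, 133, 135, 130, 142, 266, 281, 277, 277, 295, 115, 129, 145, 138, 118, 252, 265, 269]
188 265 [129, 133, 133, 132, 132, 132, 166, 257, 273, 288, 153, 136, 141, 135, 125, 119, 246, 264]
192 265 [127, 123, 118, 121, 152, 248, 257, 257, 253, 259, 154, 141, 146, 134, 133, 128, 243, 260]
home -y end (np.float64(266.4357660450666), np.float64(187.7279089824044))
```

View pics/c4.png

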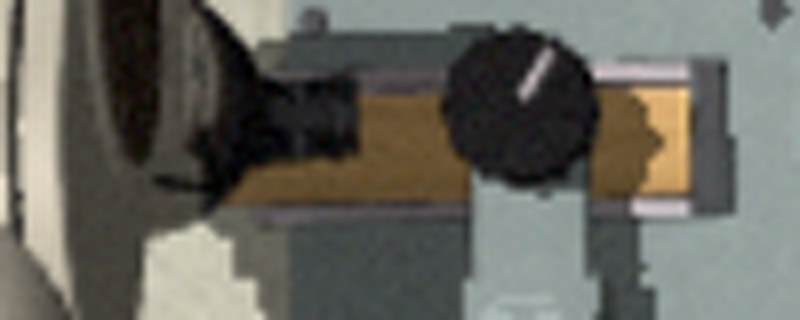

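The bar is up against the stop: wood edge at px 266, no gap, and 23 N steady with no motion. I'll retract, rise, open, and wind the wrist counter-clockwise ready for the knob.

Request:
{"name": "step_arm", "arguments": {"targets": "-1 0 0.08 0 0 0 0;-1 0 0.13 0 0 0 0;-1 0 0.13 0.42 0 0 0;-1 0 0.13 0.42 0 0 0;-1 0 0.13 0.42 0 0 0;-1 0 0.13 0.42 0 0 0;-1 0 0.13 0.42 0 0 0;-1 0 0.13 0.42 0 0 0"}}

```text
clock: 9.68
eef_pos: [0.6127, 0.0958, 0.2612]
tool_rot: [-0.015, 1.0, 0.001, 0.009]
ft_force: [0.2, 0.9, 0.9]
grip_width: -0.0003
grasp_force: 0.0
```

Request:
{"name": "step_arm", "arguments": {"targets": "1 0 0 0.04 0 0 1;1 0 0 0.04 0 0 1;1 0 0 0.04 0 0 1;1 0 0 0.04 0 0 1;1 0 0 0.04 0 0 1;1 0 0 0.04 0 0 1;1 0 0 0.04 0 0 1;1 0 0 0.04 0 0 1"}}

```text
clock: 10.35
eef_pos: [0.6089, 0.0951, 0.2705]
tool_rot: [-0.396, 0.918, 0.0, 0.001]
ft_force: [-0.2, -0.5, -0.2]
grip_width: 0.0853
grasp_force: 0.0
```

Request:
{"name": "step_arm", "arguments": {"targets": "1 0 -0.2 0 0 0 1;1 0 -0.2 0 0 0 1;1 0 -0.2 0 0 0 1;1 0 -0.2 0 0 0 1;1 0 -0.2 0 0 0 1;1 0 -0.2 0 0 0 1;1 0 -0.2 0 0 0 1;1 0 -0.2 0 0 0 1"}}

```text
clock: 11.02
eef_pos: [0.6089, -0.005, 0.2706]
tool_rot: [0.717, -0.697, -0.001, -0.001]
ft_force: [0.3, -0.1, -0.2]
grip_width: 0.0853
grasp_force: 0.0
```

Request:
{"name": "step_arm", "arguments": {"targets": "1 0 -0.1 0 0 0 1;1 0 -0.1 0 0 0 1;1 0 -0.1 0 0 0 1;1 0 -0.1 0 0 0 1;1 0 -0.1 0 0 0 1;1 0 -0.1 0 0 0 1;1 0 -0.1 0 0 0 1;1 0 -0.1 0 0 0 1"}}

```text
clock: 11.68
eef_pos: [0.6089, -0.0546, 0.2706]
tool_rot: [0.929, -0.37, -0.001, -0.0]
ft_force: [-0.2, -0.1, 0.5]
grip_width: 0.0853
grasp_force: 0.0
```

```bash
python3 st.py
```

```text
clk 11.68
eef_pos [ 0.6089 -0.0546  0.2706]
joint_pos [-9.0100e-02  4.6370e-01  4.2690e-01  1.5358e+00  1.3000e-03 -2.4743e+00]
ft_force [-0.2302 -0.078   0.4902]
ft_torque [-0.03    0.0097  0.048 ]
yaw x -43.39553022870693 z [-0.0017  0.0015 -1.    ] w 0.08534740012462862 0.0
```

Request:
{"name": "step_arm", "arguments": {"targets": "1 -0.004 -0.042 0 0 0 0;1 -0.004 -0.042 0 0 0 0;1 -0.004 -0.042 -0.06 0 0 0;1 -0.004 -0.042 -0.12 0 0 0;1 -0.004 -0.042 -0.17 0 0 0;1 -0.004 -0.042 -0.2 0 0 0;1 -0.004 -0.042 -0.23 0 0 0;1 -0.004 -0.042 -0.23 0 0 0"}}

```text
clock: 12.35
eef_pos: [0.6045, -0.075, 0.1519]
tool_rot: [0.929, -0.37, -0.004, 0.0]
ft_force: [-0.7, -0.2, -0.5]
grip_width: 0.0855
grasp_force: 0.0
```

```bash
python3 - <<'E'
from h import *
import st
s=save("side","pics/s4.png")
cv2.imwrite("pics/c5.png",cv2.convertScaleAbs(cv2.resize(s[120:270,180:330],(600,600),interpolation=cv2.INTER_CUBIC)[:,:,::-1],alpha=1.8))
p=(.607+.038*np.cos(0),-.0755,.105);print("tab px",proj("side",p),proj("side",(.607+.018,-.0755,.105)))
E
```

```text
clk 12.35
eef_pos [ 0.6045 -0.075   0.1519]
joint_pos [-1.2420e-01  5.0500e-01  1.8470e-01  1.2592e+00  1.6000e-03 -2.5079e+00]
ft_force [-0.7394 -0.2425 -0.4564]
ft_torque [ 0.0232  0.0516 -0.016 ]
yaw x -43.42632390722536 z [-0.0085  0.0027 -1.    ] w 0.08548507600655832 0.0
tab px (np.float64(229.59633645219498), np.float64(198.21266144588495)) (np.float64(237.21101094965036), np.float64(200.20576673410994))
```

View pics/c5.png

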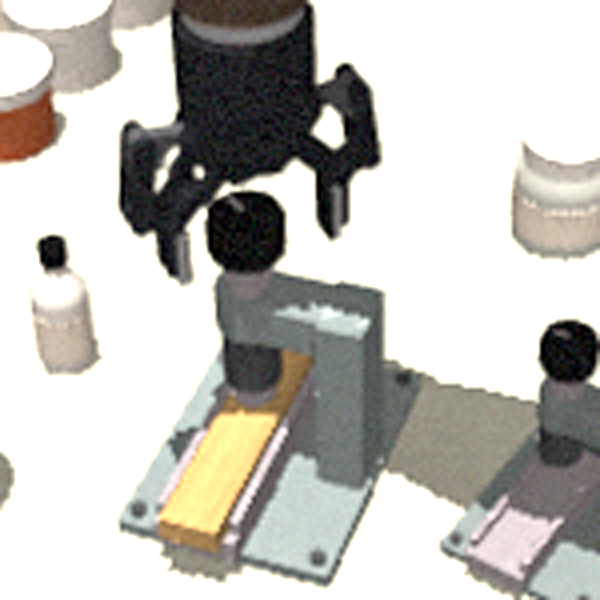

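The fingers straddle the knob, at crop (246,232), and the tab's place at crop (198,312) is in clear view. The bar is seated. I'll grip.

Request:
{"name": "step_arm", "arguments": {"targets": "1 0.005 -0.001 0 0 0 0;-0.3 0.005 -0.001 0 0 0 0;-1 0.005 -0.001 0 0 0 0;-1 0.005 -0.001 0 0 0 0;-1 0.005 -0.001 0 0 0 0;-1 0.005 -0.001 0 0 0 0;-1 0.005 -0.001 0 0 0 0;-1 0.005 -0.001 0 0 0 0"}}

```text
clock: 13.07
eef_pos: [0.6103, -0.0757, 0.1572]
tool_rot: [0.929, -0.369, 0.0, -0.001]
ft_force: [0.0, 2.1, 4.9]
grip_width: 0.0429
grasp_force: 61.0
```

```bash
cat > tab.py <<'E'
from h import *
import st
ref=cv2.imread("pics/s4.png")[:,:,::-1].astype(int)
s=bot.camera("side"); d=np.abs(s.astype(int)-ref).sum(2)[185:215,218:240]
print("changed px near tab",(d>60).sum(), "max",d.max())
import sys
if len(sys.argv)>1: cv2.imwrite(sys.argv[1],cv2.convertScaleAbs(cv2.resize(s[120:270,180:330],(600,600),interpolation=cv2.INTER_CUBIC)[:,:,::-1],alpha=1.8))
E
python3 tab.py
```

```text
clk 13.07
eef_pos [ 0.6103 -0.0757  0.1572]
joint_pos [-1.2460e-01  5.0560e-01  1.9970e-01  1.2638e+00  2.2000e-03 -2.5104e+00]
ft_force [0.0274 2.0571 4.8915]
ft_torque [ 0.3157 -0.105  -0.089 ]
yaw x -43.30324177854969 z [ 0.0014  0.0021 -1.    ] w 0.04293319643140961 61.02647423744202
changed px near tab 80 max 471
```

Request:
{"name": "step_arm", "arguments": {"targets": "-1 0 0 0 0 0 -1;-1 0 0 0 0 0 -1;-1 0 0 0 0 0 -1;-1 0 0 0 0 0 -1;-1 0 0 0 0 0 -1;-1 0 0 0 0 0 -1;-1 0 0 0 0 0 -1;-1 0 0 0 0 0 -1"}}

```text
clock: 13.78
eef_pos: [0.6104, -0.0757, 0.1572]
tool_rot: [0.717, -0.697, 0.0, -0.002]
ft_force: [0.2, 1.6, 7.2]
grip_width: 0.0428
grasp_force: 61.3
```

```bash
python3 tab.py pics/c6.png; python3 - <<'E'
from h import *
save("side","pics/s5.png")
E
sed -i 's/s4.png/s5.png/' tab.py
```

```text
clk 13.78
eef_pos [ 0.6104 -0.0757  0.1572]
joint_pos [-0.1248  0.5043  0.1976  1.2613  0.0027 -1.7241]
ft_force [0.1701 1.5696 7.2358]
ft_torque [ 0.2458 -0.1534 -0.1028]
yaw x -88.36636090621374 z [ 0.0031  0.0023 -1.    ] w 0.042813388459862066 61.3379430770874
changed px near tab 53 max 471
```

View pics/c6.png

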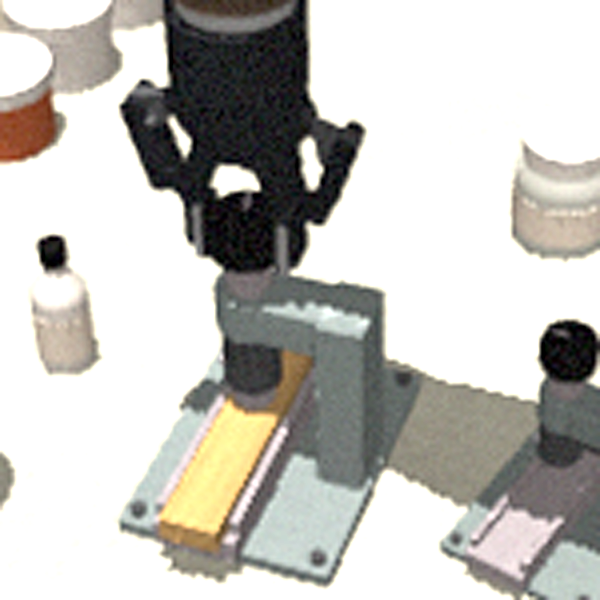

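The knob follows the grip: its white mark has turned, and the tab is still hidden at crop (198,312). From here I'll watch those pixels numerically.

Request:
{"name": "step_arm", "arguments": {"targets": "-1 0 0 0 0 0 -1;-1 0 0 0 0 0 -1;-1 0 0 0 0 0 -1;-1 0 0 0 0 0 -1;-1 0 0 0 0 0 -1;-1 0 0 0 0 0 -1;-1 0 0 0 0 0 -1;-1 0 0 0 0 0 -1"}}

```text
clock: 14.55
eef_pos: [0.6104, -0.0758, 0.1572]
tool_rot: [-0.396, 0.918, -0.0, 0.002]
ft_force: [0.9, 2.7, 6.4]
grip_width: 0.043
grasp_force: 61.3
```

```bash
cat > tab.py <<'E'
from h import *
import sys
o=bot.get_obs(); print("clk",round(float(o["clock"]),2),"j6",np.degrees(o["joint_pos"][5]).round(1),"tz",o["ft_torque"][2].round(3),"F",np.round(o["ft_force"],1))
s=bot.camera("side"); r=cv2.imread("pics/s5.png")[:,:,::-1]
for v in range(192,211,3): print(v,(s[v,224:240].astype(int).sum(1)//3).tolist(),(r[v,224:240].astype(int).sum(1)//3).tolist())
if len(sys.argv)>1: cv2.imwrite(sys.argv[1],cv2.convertScaleAbs(cv2.resize(s[120:270,180:330],(600,600),interpolation=cv2.INTER_CUBIC)[:,:,::-1],alpha=1.8))
E
python3 tab.py
```

```text
clk 14.55 j6 -53.8 tz -0.096 F [0.9 2.7 6.4]
192 [159, 163, 161, 159, 159, 160, 160, 163, 149, 98, 45, 55, 55, 58, 63, 66] [160, 163, 161, 161, 161, 160, 163, 168, 150, 96, 54, 55, 56, 64, 60, 64]
195 [157, 160, 163, 161, 160, 160, 156, 158, 154, 124, 51, 58, 59, 73, 71, 55] [154, 163, 163, 163, 162, 162, 160, 161, 158, 127, 46, 59, 59, 71, 76, 57]
198 [159, 160, 157, 158, 158, 155, 157, 159, 162, 145, 45, 54, 64, 58, 63, 58] [162, 163, 161, 160, 158, 160, 156, 160, 166, 145, 44, 58, 59, 65, 63, 63]
201 [159, 159, 156, 158, 158, 158, 156, 157, 157, 153, 100, 53, 61, 60, 64, 66] [160, 162, 160, 158, 157, 160, 159, 159, 161, 152, 101, 54, 55, 57, 61, 62]
204 [156, 159, 157, 156, 160, 157, 156, 156, 158, 160, 156, 128, 42, 53, 61, 64] [159, 157, 158, 157, 161, 162, 158, 159, 162, 162, 149, 106, 35, 55, 61, 63]
207 [155, 156, 157, 159, 158, 161, 162, 166, 162, 161, 146, 106, 18, 31, 35, 29] [157, 158, 159, 162, 161, 163, 167, 163, 162, 163, 149, 88, 22, 26, 31, 29]
210 [158, 159, 159, 161, 158, 158, 160, 159, 146, 125, 119, 99, 29, 32, 26, 28] [164, 162, 158, 162, 159, 159, 163, 162, 148, 121, 110, 87, 35, 24, 30, 26]
```

```bash
sed -i 's/^for v in range.*$/D=np.abs(s.astype(int)-r.astype(int)).sum(2)[190:212,222:233]; print("changed",(D>60).sum(),D.max())/' tab.py; python3 tab.py
```

```text
clk 14.6 j6 -53.8 tz -0.181 F [0.4 1.9 5.8]
changed 0 24
```

Request:
{"name": "step_arm", "arguments": {"targets": "-1 0 0 0 0 0 -0.15;-1 0 0 0 0 0 -0.3;-1 0 0 0 0 0 -0.45;-1 0 0 0 0 0 -0.45"}}

```text
clock: 14.98
eef_pos: [0.6104, -0.0758, 0.1572]
tool_rot: [-0.227, 0.974, -0.0, 0.003]
ft_force: [0.7, 1.6, 6.3]
grip_width: 0.0428
grasp_force: 61.3
```

```bash
python3 tab.py
```

```text
clk 14.98 j6 -33.3 tz -0.129 F [0.7 1.6 6.3]
changed 0 30
```

Request:
{"name": "step_arm", "arguments": {"targets": "-1 0 0 0 0 0 -0.15;-1 0 0 0 0 0 -0.3;-1 0 0 0 0 0 -0.45;-1 0 0 0 0 0 -0.45"}}

```text
clock: 15.37
eef_pos: [0.6104, -0.0758, 0.1572]
tool_rot: [-0.052, 0.999, -0.0, 0.003]
ft_force: [-0.3, 2.1, 5.6]
grip_width: 0.0425
grasp_force: 61.3
```

```bash
python3 tab.py
```

```text
clk 15.37 j6 -13.1 tz -0.137 F [-0.3  2.1  5.6]
changed 0 22
```

Request:
{"name": "step_arm", "arguments": {"targets": "-1 0 0 0 0 0 -0.15;-1 0 0 0 0 0 -0.3;-1 0 0 0 0 0 -0.45;-1 0 0 0 0 0 -0.45"}}

```text
clock: 15.75
eef_pos: [0.6103, -0.0758, 0.1572]
tool_rot: [0.124, 0.992, -0.0, 0.002]
ft_force: [0.1, 1.8, 4.4]
grip_width: 0.0428
grasp_force: 61.3
```

```bash
python3 tab.py
```

```text
clk 15.75 j6 7.2 tz -0.102 F [0.1 1.8 4.4]
changed 1 92
```

Request:
{"name": "step_arm", "arguments": {"targets": "-1 0 0 0 0 0 -0.15;-1 0 0 0 0 0 -0.3;-1 0 0 0 0 0 -0.4;-1 0 0 0 0 0 -0.4"}}

```text
clock: 16.13
eef_pos: [0.6103, -0.0758, 0.1572]
tool_rot: [0.277, 0.961, -0.0, 0.002]
ft_force: [0.9, 1.4, 6.6]
grip_width: 0.0428
grasp_force: 61.3
```

```bash
python3 tab.py
```

```text
clk 16.13 j6 25.1 tz -0.09 F [0.9 1.4 6.6]
changed 1 84
```

Request:
{"name": "step_arm", "arguments": {"targets": "-1 0 0 0 0 0 -0.15;-1 0 0 0 0 0 -0.3;-1 0 0 0 0 0 -0.4;-1 0 0 0 0 0 -0.4"}}

```text
clock: 16.52
eef_pos: [0.6103, -0.0758, 0.1571]
tool_rot: [0.424, 0.906, -0.0, 0.002]
ft_force: [1.0, 1.2, 6.3]
grip_width: 0.0429
grasp_force: 61.3
```

```bash
python3 tab.py pics/c7.png
```

```text
clk 16.52 j6 43.1 tz -0.107 F [1.  1.2 6.3]
changed 0 24
```

```bash
sed -i 's/\[190:212,222:233\]/[188:228,216:237]/' tab.py; cat >> tab.py <<'E'
ys,xs=np.where(D>60); print(sorted(zip((ys+188).tolist(),(xs+216).tolist()))[:40])
E
python3 tab.py; python3 -c "
from h import *
for z in(.07,.08,.09,.1): print(z,proj('side',(.648,-.0757,z)),proj('side',(.628,-.0757,z)))"
```

```text
clk 16.57 j6 43.0 tz -0.086 F [1.6 2.  5.1]
changed 101 270
[(188, 231), (188, 232), (188, 233), (188, 234), (189, 231), (204, 235), (204, 236), (205, 235), (209, 235), (211, 234), (212, 234), (212, 235), (215, 230), (215, 231), (215, 232), (215, 233), (216, 228), (216, 229), (216, 230), (216, 231), (216, 232), (216, 233), (216, 234), (217, 227), (217, 228), (217, 229), (217, 230), (217, 231), (217, 232), (217, 233), (218, 226), (218, 227), (218, 228), (218, 229), (218, 230), (218, 231), (218, 232), (218, 235), (219, 226), (219, 227)]
0.07 (np.float64(229.32861482371024), np.float64(208.57704268975073)) (np.float64(236.77851921325035), np.float64(210.58270176058383))
0.08 (np.float64(229.09433674629216), np.float64(205.5610858498448)) (np.float64(236.58692225974656), np.float64(207.56238503893977))
0.09 (np.float64(228.85729371284023), np.float64(202.5095346079607)) (np.float64(236.39305186412), np.float64(204.50622998514322))
0.1 (np.float64(228.61743648467055), np.float64(199.42175509452275)) (np.float64(236.19686732071509), np.float64(201.4135949189898))
```

The tab should appear at rows 203–209, cols 228–236. Only shadow changes at rows ≥215 show up, so it isn't out yet. I'll continue.

Request:
{"name": "step_arm", "arguments": {"targets": "-1 0 0 0 0 0 -0.15;-1 0 0 0 0 0 -0.3;-1 0 0 0 0 0 -0.35;-1 0 0 0 0 0 -0.35"}}

```text
clock: 16.95
eef_pos: [0.6103, -0.0758, 0.1572]
tool_rot: [0.544, 0.839, -0.0, 0.002]
ft_force: [0.9, 1.9, 6.0]
grip_width: 0.0428
grasp_force: 61.3
```

```bash
sed -i 's/\[188:228,216:237\]/[196:213,222:235]/;/^ys,xs/d' tab.py; python3 tab.py
```

```text
clk 16.95 j6 58.8 tz -0.014 F [0.9 1.9 6. ]
changed 55 270
```

```bash
python3 tab.py pics/c8.png
```

```text
clk 17.0 j6 58.8 tz -0.049 F [1.  0.7 7.4]
changed 55 257
```

View pics/c8.png

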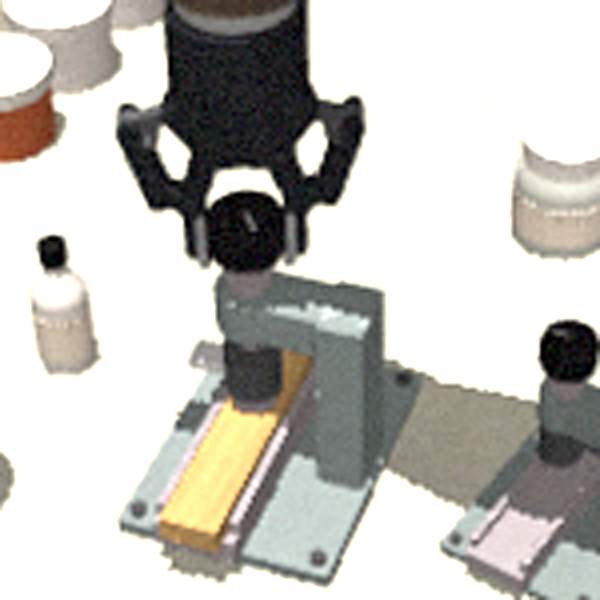

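The tab has popped out at crop (207,355) and the bar is in place. I'll release the knob and rise clear.

Request:
{"name": "step_arm", "arguments": {"targets": "1 0 0 0 0 0 0;1 0 0 0 0 0 0;1 0 0 0 0 0 0;1 0 0 0 0 0 0;1 0 0 0 0 0 0;1 0 0 0.06 0 0 0;1 0 0 0.14 0 0 0;1 0 0 0.24 0 0 0;1 0 0 0.24 0 0 0;1 0 0 0.24 0 0 0"}}

```text
clock: 17.88
eef_pos: [0.6116, -0.0763, 0.281]
tool_rot: [0.543, 0.84, 0.001, 0.005]
ft_force: [0.8, 0.1, 0.3]
grip_width: 0.0853
grasp_force: 0.0
```

```bash
python3 tab.py; python3 - <<'E'
from h import *
s=bot.camera("side");print(s[207:211,226:236].astype(int).sum(2)//3)
t=bot.camera("top");hsv=cv2.cvtColor(t,cv2.COLOR_RGB2HSV)
m=((hsv[...,0]>8)&(hsv[...,0]<25)&(hsv[...,1]>90))
for v in(184,188,192): print(v,np.where(m[v,195:280])[0][[0,-1]]+195)
E
```

```text
clk 17.88 j6 58.8 tz -0.041 F [0.8 0.1 0.3]
changed 39 260
[[159 158 137 116 137 177 160 119 120 105]
 [156 162 173 174 173 171 169 176 180 153]
 [154 149 154 161 169 177 175 174 167 126]
 [146 110  85 108 141 159 158 160 154 106]]
184 [261 266]
188 [261 265]
192 [259 265]
```

The tab is still out, the bar end is at the stop (px 265–266) and the robot is clear, so I'm handing in.

```bash
python3 -c "
from workcell import bot
print(bot.job_done())"
```

```text
the job is handed in; nothing more can be done
None
```

I pushed the bar home against the stop and turned the knob clockwise about 200° until the tab popped out, then released the knob and handed the job in at about 18 s; the hand-in call gave no verdict.

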